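# Clamp a power module with the fine-feed knob

### The arm

A 7-joint arm with a two-finger parallel gripper is mounted at the origin on the work surface. World frame = base frame: x ahead of the robot, y to its left, z up, the work surface at z = 0. Lengths are in m, angles in rad, forces in N, time in s.
With the tool pointing down it reaches from about 0.425 to 0.875 m from the base axis. Payload 4.7 kg.
Tool frame: the origin (TCP) lies at the very end of the fingers, on their centre line; the grasp point (between the pads) lies 19 mm behind it (hold_point_z is the distance from the TCP to the grasp point, in m); z points along the fingers, x is the direction in which the jaws open and shut, and the axes are right-handed (so a half turn about z gives the same grasp; the last joint's range is limited). The gripper opens to 87 mm and grips with 3 to 60 N. Pads are 19 mm wide; open, the fingers measure 117 mm over their backs; the gripper's body (75 mm by 190 mm) begins 51 mm behind the grasp point.
Start: joints at [1.186, 0.321, -0.07, 1.45, 0.023, 1.371, -0.057], TCP at [0.252, -0.599, 0.195] pointing down, gripper open.
Joint ranges: [-2.86, 2.86], [-0.3, 2.09], [-1.38, 1.24], [0.06, 2.45], [-1.56, 4.7], [0.09, 2.05], [-2.69, 2.69]. Speed limits (rad/s): [2.57, 2.57, 3.14, 3.14, 3.14, 3.14, 3.14].

### API

Orientations are given as a unit quaternion [x, y, z, w].
In Python, from cell import get_state, grab_frame, camera_model, finish_job, hold_point_z gives the robot as it stands.
- The arm moves only by the tool step_arm, never from a script. Its argument "plan" is a list that holds one entry, the list of rows, each a list of 6 numbers: the shift along the tool's x, y, z in mm, then the turn, a rotation vector about the tool's x, y, z in degrees. In form: [[[dx, dy, dz, ax, ay, az], ...]]. A call has 1 to 12 rows; each row is the pose to reach, as a shift and turn from the pose measured when the call began, along the tool's axes at that moment; what a row does not reach only later rows make up. A row lasts 1/10 s, in which the tool goes at most 50 mm and 8.59 degrees, less where a joint would pass 70% of its speed; a pose out of reach is approached as far as the arm can. A call with a gripper value outside its range is refused whole. "grip" is the opening, from 0 (shut) to 1 (fully open), set as the call begins (left out, the last holds). The fingers move at their own pace and stop on an object; "squeeze" is the grip in N (left out, the last holds). Time passes only in rows, so rows that repeat a pose let the fingers close. It gives the time, the measured TCP pose, the force and the opening at its end, in the units of the state.
- get_state(): the state, without advancing time (a new reading comes with each control period).
- grab_frame(name): name is "scene" or "top"; returns (picture, depth): 480x640x3 uint8, red, green, blue; 480x640 float32, m along the optical axis (not along the pixel's ray), 0 where there is no reading.
- camera_model(name): a dict with "fov_y" (degrees; the focal length in pixels is half the picture's height over the tangent of half this angle, whatever the lens; pixels are square), "cx", "cy" (the principal point, pixels), "k1" (the pictures are not rectified: a ray, as slopes to the right and down, at radius r is drawn at 1 + k1 r^2 times it, then the intrinsics apply), "R" (3x3) and "t" (3): a world point X has camera coordinates R X + t. Camera axes: x right, y down, z forward; pixel columns grow to the right and rows downward; lengths in m; the calibration is good to about 2 mm. A picture is of the moment at which its call begins. camera_model takes no time and is no camera call.
- finish_job(): hands the job in, once; it reports no verdict.
The state is a dict: "t": time; "q": joint angles; "joint_velocities": joint speeds; "effort": joint torques, N m; "position": TCP position; "orientation": TCP orientation; "wrist_force": force on the tool from outside, world axes, zero at the start; "moment": the same for the moment, N m; "width": finger opening in m.
Only numpy, scipy, OpenCV 4.12 (cv2) and the standard library are available. Lean on these libraries where they do the work, as an engineer would, in place of code of your own. Each camera call takes 0.05 s, during which the arm holds its last target. There are 200 camera calls.

### The job

Pick up the power module with the finned heatsink and set it gently down flat on the bed of the board holder, centred between its jaws. Then turn only the inner (fine-feed) knob clockwise until you feel the driven jaw hold the module snugly against the sprung stop, with about 10 N (over 25 N bends it), without disturbing the outer ring around it, and let go. Do not push the driven jaw directly, and leave the other things on the bench where they are.

Things in the scene. Friction and masses are not known exactly. Their poses are not given: they have to be found in the camera images.
- module: power module: aluminium plate 80 x 56 x 8 mm (long side along x) with a dark finned heatsink in its middle, 30 mm (x) by 36 mm (y), 8 to 32 mm above the underside, fins along x; other parts on the plate reach 20 mm. Grip the heatsink across its 30 mm (along x) so that the fingers stay clear of the jaws. 0.13 to 0.25 kg. Origin: centre of the underside, z up
- holder: board holder screwed to the bench: steel foot 110 x 215 x 12 mm, bed bar (top 30 mm up), sprung stop at +y, driven jaw at -y, both 70 mm wide along x and 14 mm above the bed. 112 mm from the origin along -y a grey gear head 66 x 56 mm, top at 52 mm, carries the two concentric knobs. Origin: on the bench under the seat point; x along the jaws, y towards the stop, z up
- seat (a point): point on top of the bed (30 mm above the bench) for the centre of the module's underside, axes as the holder's; the module's x lies along the holder's x, either way round. The stop's face is pinned 30 to 34 mm away along +y (differs each time, not reported), the driven jaw's face starts 30 to 31.6 mm away along -y: 4 to 9.6 mm of play for the 56 mm module
- bed: the holder's plain aluminium bed bar, 44 mm (x) by 132 mm (y), top 30 mm above the bench; its frame is that of the holder (origin on the bench under the seat point)
- jaw: driven jaw, aluminium with a black rubber face, 70 x 17 x 14 mm; the fine-feed knob feeds it 8 mm towards +y per radian. The stop facing it is backed by a stiff spring, so once the module touches both, the clamping force grows about 12 N per mm of feed. Origin (axes as the holder's): on the bench, 32 mm along +y from the rubber face
- fine_top (a point): centre of the top face of the inner (fine-feed) knob: knurled steel cylinder, 24 mm diameter, top 85 mm above the bench, 19 mm proud of the outer ring. It turns about the vertical without rising; clockwise seen from above feeds the jaw. Self-locking: it stays where it is left (up to 20 N of clamping)
- fine (a joint): angle of the fine-feed knob, rad, grows clockwise seen from above; starts at 0.05 to 0.25, ends at 2.0. It takes 0.16 N m to turn freely plus 0.008 N m per newton of clamping (0.24 N m at 10 N). The module is touched on both sides 0.5 to 1.2 rad after the start; 10 N comes about 0.1 rad later, 25 N about 0.26 rad later
- ring_mark (a point): black index mark on top of the outer ring, 20 mm from the knobs' axis, 66 mm above the bench. The ring is steel, 52 mm in diameter, from 54 to 66 mm above the bench, concentric with the inner knob and below it; it locks the holder's swivel, turns very easily (0.012 N m) and must stay as it is
- transformer: bystander: small transformer, 60 x 50 x 46 mm, lying in the same area as the module
- fan: bystander: black square cooling fan, 60 x 60 x 17 mm, in the same area
- multimeter: bystander: yellow and black hand multimeter, 80 x 150 x 45 mm, on the right
- tape: bystander: roll of yellow tape, 84 mm across, 19 mm high, beyond the holder
- tub: bystander: clear divided tub 100 x 140 x 45 mm, beyond the holder
- screwdriver: bystander: yellow-handled screwdriver lying on the left, near the robot
- mug: bystander: white mug, 80 mm across, 90 mm high, on the far left
Not all that is in view belongs to the job. Leave any orange look-alike of the module alone.

How it is judged:
By the outcome, as a careful person would: the job done as asked, in the order asked, and still so for the second after the job is handed in, with the robot touching nothing.
It also fails if it takes over 70 s, if anything falls off the work surface, if the arm or the gripper's body presses on something with over 40 N, if the wrist force passes 120 N, or if a joint passes its speed limit or range.

## Working session

There is one attempt and no reset: what is moved stays moved. The work goes in short steps, Python scripts to look and compute and a tool call to move; the robot and the scene stay as the last step left them, time stands still between calls to the robot, and variables do not carry over. Pictures are saved under pics/ and viewed, about 8 in all and at most 12, crops included, and the job is handed in when it is done.

Besides the shell and the picture viewer there is one more tool, called after ">>>" as name([rows], argument=value, ...), one row to a line, values as JSON. step_arm: Moves the arm, as the interface text tells. Its arguments: {"type":"object","properties":{"plan":{"type":"array"},"grip":{"type":"number"},"squeeze":{"type":"number"}},"required":["plan"]}

```bash
ls; mkdir -p pics
cat > h.py <<'E'
import numpy as np, cv2
from cell import *
def K(c):
    f=240/np.tan(np.radians(c["fov_y"])/2); return f
def rays(name,px):
    c=camera_model(name);f=K(c);px=np.atleast_2d(px).astype(float)
    d=(px-[c["cx"],c["cy"]])/f; u=d.copy()
    for _ in range(20): u=d/(1+c["k1"]*(u**2).sum(1,keepdims=True))
    R=np.array(c["R"]);t=np.array(c["t"])
    return -R.T@t, np.c_[u,np.ones(len(u))]@R
def onplane(name,px,z):
    o,d=rays(name,px); return o+d*((z-o[2])/d[:,2])[:,None]
def cloud(name,depth):
    v,u=np.mgrid[0:480,0:640]; o,d=rays(name,np.c_[u.ravel(),v.ravel()])
    return (o+d*depth.reshape(-1,1)).reshape(480,640,3)
def proj(name,X):
    c=camera_model(name);f=K(c);Y=np.atleast_2d(X)@np.array(c["R"]).T+np.array(c["t"])
    u=Y[:,:2]/Y[:,2:];return u*(1+c["k1"]*(u**2).sum(1,keepdims=True))*f+[c["cx"],c["cy"]]
E
python3 - <<'E'
from h import *
for n in("scene","top"):
    p,d=grab_frame(n); np.savez(n+"0.npz",p=p,d=d); cv2.imwrite(f"pics/{n}0.png",p[...,::-1])
    c=camera_model(n); print(n,c["fov_y"],c["k1"],onplane(n,[[0,0],[639,0],[0,479],[639,479]],0).round(2).tolist(), rays(n,[[0,0]])[0])
print(get_state(),hold_point_z)
E
```

```text
pics
scene 48.45831854256726 0.03809090437783254 [[-0.36, -1.31, 0.0], [-0.74, 0.8, 0.0], [1.05, -0.48, 0.0], [0.88, 0.51, 0.0]] [1.21708037 0.06064914 0.89556535]
top 48.566266855622814 -0.07062204420204964 [[1.17, 0.79, 0.0], [1.15, -0.83, 0.0], [0.03, 0.67, 0.0], [0.02, -0.69, 0.0]] [ 0.35256738 -0.03674905  1.16481095]
{'t': 0.1, 'q': array([ 1.18609519,  0.32175895, -0.07007105,  1.4515483 ,  0.02260738,
        1.37077544, -0.05692469]), 'joint_velocities': array([ 1.43957434e-04, -3.05898905e-04,  3.27289545e-04, -9.01347867e-04,
       -1.40099904e-04, -3.59782983e-04, -6.41272353e-05]), 'effort': array([ 1.84537789e-04, -4.92570662e+01, -4.05517146e-01, -3.13398135e+01,
       -6.40941714e-02,  3.95759556e-02,  6.08934761e-05]), 'position': array([ 0.2521406 , -0.59852729,  0.19446662]), 'orientation': array([ 8.33158164e-01, -5.53034129e-01, -7.36865959e-04, -4.27218977e-04]), 'wrist_force': array([-0.83554527,  0.12345487, -0.25139159]), 'moment': array([-0.06880354,  0.00741876, -0.0094086 ]), 'width': 0.08710410254181679} 0.0187
```

View pics/top0.png

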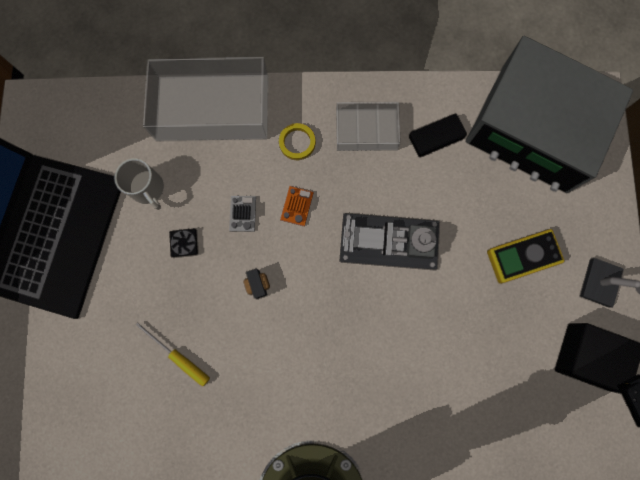

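View pics/scene0.png

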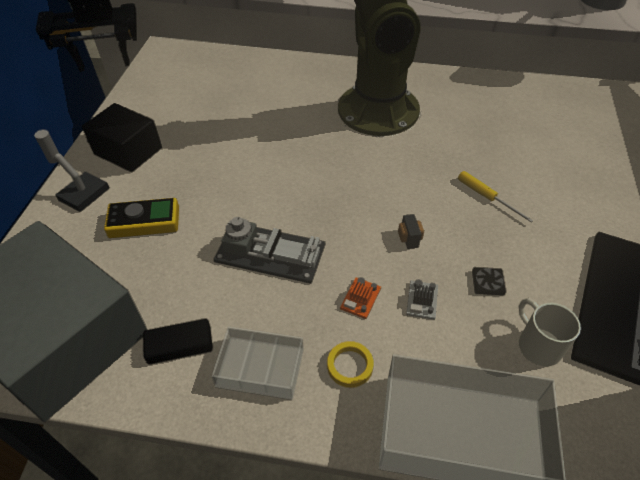

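The top view shows the module at about (243,213), the orange look-alike at (297,206), and the holder at (390,241) with its knobs at (424,240). Next I'll enlarge and measure.

Run:
```python
from h import *
z=np.load("top0.npz");p=z["p"];d=z["d"]
a=cv2.resize(p[190:240,220:270],None,fx=8,fy=8,interpolation=cv2.INTER_CUBIC)
b=cv2.resize(p[205:275,335:445],None,fx=7,fy=7,interpolation=cv2.INTER_CUBIC)
c=np.zeros((490+0,790,3),np.uint8)
im=np.zeros((600,800,3),np.uint8)
b=cv2.resize(p[205:275,335:445],None,fx=5,fy=5,interpolation=cv2.INTER_CUBIC);im[:350,:550]=b
a=cv2.resize(p[190:240,225:265],None,fx=5,fy=5,interpolation=cv2.INTER_CUBIC);im[350:600,:200]=a
s=np.load("scene0.npz")["p"]
im[350:600,220:470]=cv2.resize(s[270:320,400:450],None,fx=5,fy=5,interpolation=cv2.INTER_CUBIC)
im[350:600,490:800]=cv2.resize(s[210:285,212:305],(310,250),interpolation=cv2.INTER_CUBIC)
cv2.imwrite("pics/crop.png",im[...,::-1])
C=cloud("top",d)
def rect(m,lab):
    n,l,st,_=cv2.connectedComponentsWithStats(m.astype(np.uint8)); i=1+np.argmax(st[1:,4]);k=l==i
    P=C[k]; r=cv2.minAreaRect((P[:,:2]*1000).astype(np.float32)); print(lab,k.sum(),r,np.median(P[:,2]))
w=np.zeros((480,640),bool);w[185:245,220:268]=1
for lo,hi in((.004,.05),(.022,.05)): rect(w&(C[...,2]>lo)&(C[...,2]<hi),f"mod{lo}")
w[:]=0;w[200:280,330:450]=1
for lo,hi in((.006,.2),(.024,.2),(.04,.2),(.049,.056),(.06,.072),(.078,.1)): rect(w&(C[...,2]>lo)&(C[...,2]<hi),f"hold{lo}")
print((C[225:256:5,340:440:4,2]*1000).round().astype(int))
```

```text
mod0.004 870 ((604.90771484375, 154.14276123046875), (57.544776916503906, 80.90947723388672), 88.85150909423828) 0.010716995321725875
mod0.022 169 ((604.61767578125, 153.94049072265625), (36.92543411254883, 30.632585525512695), 86.7328872680664) 0.030170850694668072
hold0.006 4793 ((538.3662109375, -173.11370849609375), (215.92994689941406, 110.97760772705078), 84.56950378417969) 0.024137477302266896
hold0.024 1491 ((541.7643432617188, -137.33981323242188), (135.78199768066406, 70.16108703613281), 84.24758911132812) 0.031152508949090052
hold0.04 826 ((532.0570678710938, -237.72146606445312), (57.11077117919922, 66.6130599975586), 84.90569305419922) 0.063005870556747
hold0.049 136 ((511.0169677734375, -236.0096893310547), (55.72409439086914, 24.60213851928711), 87.84083557128906) 0.051139168489983344
hold0.06 365 ((532.0665283203125, -237.8424072265625), (51.102088928222656, 51.46525573730469), 74.01273345947266) 0.06498884660101512
hold0.078 106 ((531.9408569335938, -237.7223358154297), (22.19937515258789, 22.825607299804688), 26.106168746948242) 0.08397466605818316
[[   0   13   45 
[... 193 characters left out ...]
 20   24   23   52   69   69   66   68   54   47]
 [  -3   46   51   44   30   26   30   29   27   32   33   37   43   43
    27   29   31   24   62   63   80   81   80   68 1165]
 [   0   26   42   43   27   28   28   29   27   30   30   42   44   36
    42   40   40   32   61   64   81   84   85   68    8]
 [   0   42   29   44   27   26   31   30   30   30   32   41   44   25
    29   28   14   32   58   62   64   65   67   64   15]
 [   8   41   10   44   10   11   14   14   12    9   16   40   42   27
    28   28   11   38   50   55   69   68   64   50   10]
 [  11   12   16    6    8   10   14   11   12   14   14   12   30   12
    12   18   21   37   47   45   48   50   51   50    8]]
```

View pics/crop.png

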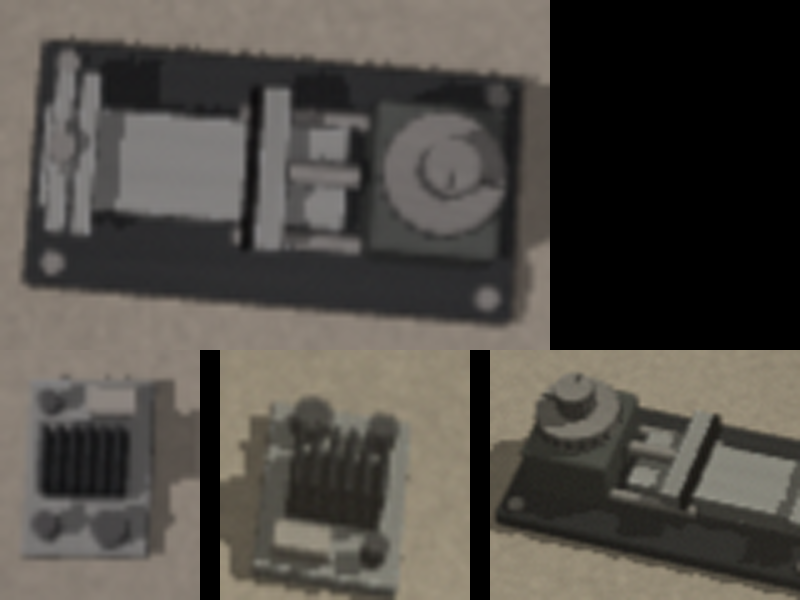

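```bash
cat >> h.py <<'E'
def row(x,y,z,yaw,s=None):
    "shift mm and rotvec deg in tool axes to put TCP at x,y,z (mm), pointing down, tool x at yaw deg"
    from scipy.spatial.transform import Rotation as Ro
    s=s or get_state(); R0=Ro.from_quat(s["orientation"])
    a=np.radians(yaw); T=Ro.from_matrix(np.array([[np.cos(a),np.sin(a),0],[np.sin(a),-np.cos(a),0],[0,0,-1]]))
    sh=R0.inv().apply(np.array([x,y,z])-1000*s["position"])
    rv=np.degrees((R0.inv()*T).as_rotvec()); return np.r_[sh,rv].round(2).tolist()
E
python3 - <<'E'
from h import *
print(proj("top",[.252,-.599,.195]),proj("scene",[.252,-.599,.195]))
C=cloud("top",np.load("top0.npz")["d"])
for n,s in (("box",np.s_[330:380,565:615]),("lamp",np.s_[255:310,580:640])):
    q=C[s].reshape(-1,3); q=q[(q[:,2]>.02)&(q[:,2]<.6)]; print(n,q.min(0),q.max(0),np.median(q,0))
print((C[194:234:2,228:260:2,2]*1000).round().astype(int))
kn=np.array([532,-237.8]);u=np.array([.0958,.9954])
print("jaw face y:", ((onplane("top",[[384.6,239],[386.5,239],[355.2,237]],.044)[:,:2]*1000-kn)@u-112))
print("grasp", row(604.8,154,100,-1.5), "mid yaw now")
E
```

```text
[[639.72343672 377.89966097]] [[108.04234132  76.41489815]]
box [ 0.23672896 -0.61595855  0.02011363] [ 0.3390091  -0.51835026  0.09473102] [ 0.28970425 -0.56099208  0.08777045]
lamp [ 0.38799938 -0.68464949  0.0200015 ] [ 0.49103536 -0.59058896  0.10931808] [ 0.4354437  -0.63942132  0.02324959]
[[  -5    1    4   -2   -1    0    1    0    0    3    1   -2   -3   -1
     0    0]
 [  -2   -1    6   10    7    8    5    6    7 1165    4    5   10    7
    -3   -2]
 [  -1    2    6   21    9    9    9   15   15   16   18   16   15   11
    -2   -3]
 [  -2   -1   18   21   23    1    4   14   17   19   17   17   14   11
    -3    0]
 [  -1   -3    9   18   11   12    4   16   17   16   18   17   13    5
     4    2]
 [   0    6    9    8   32   11    7    8    6    9    8    7    2    9
    -1    1]
 [   4    9    8   25   34   15   28   31   16   27   30    8    9    4
    -2    2]
 [   1    8    7   27   31   12   22   30    8   24   35   12    4    6
    -1   -4]
 [  -1    8   32   23   34   15   27   30    9   27   30    8    6    7
    -3   -4]
 [   2    2   30   25   34   33   22  
[... 315 characters left out ...]
  5   10    9    7   11    8    6    5   10    5    9   14
    -1   -4]
 [  -1    7   19   20    8   12   13    8    7   18    7    5    8    9
     1   -3]
 [   1    7   20   22   15    8    9    7   17   20   17    9   11   10
     5    4]
 [  -2    9   20   22   13    8    5    6   20   14   22   12    6    7
     2   -2]
 [   2    3    6    2    4    4    7    8   22   18   15    8    6    9
     0    0]
 [  -4   13   10    7    8    7   10    6   10    6    7    9    7    5
    -2    2]
 [   1   -4    1    2   -3    0    2    0   -1    0    1    0   -4    3
    -2   -4]]
jaw face y: [-32.15951819 -36.20539789  30.7336853 ]
grasp [-556.38, -617.21, 95.35, -0.05, 0.09, -65.65] mid yaw now
```

>>> step_arm([
  [[-556.4,-617.2,20,0,0,-65.7],[-556.4,-617.2,20,0,0,-65.7],[-556.4,-617.2,20,0,0,-65.7],[-556.4,-617.2,20,0,0,-65.7],[-556.4,-617.2,20,0,0,-65.7],[-556.4,-617.2,20,0,0,-65.7],[-556.4,-617.2,20,0,0,-65.7],[-556.4,-617.2,20,0,0,-65.7],[-556.4,-617.2,20,0,0,-65.7],[-556.4,-617.2,20,0,0,-65.7],[-556.4,-617.2,20,0,0,-65.7],[-556.4,-617.2,20,0,0,-65.7]],
], grip=0.62)

```text
t: 1.3
position: [0.5069, -0.054, 0.1809]
orientation: [1.0, -0.013, -0.0, -0.0]
wrist_force: [0.2, -0.3, -0.8]
width: 0.0538
```

```bash
python3 -c "
from h import *
print(get_state()['position'],row(604.8,154,80,-1.5))"
```

```text
[ 0.50689502 -0.05397288  0.18085762] [92.61, -210.32, 100.99, -0.05, 0.04, 0.03]
```

>>> step_arm([
  [[92.6,-210.3,40,0,0,0],[92.6,-210.3,60,0,0,0],[92.6,-210.3,80,0,0,0],[92.6,-210.3,100,0,0,0],[92.6,-210.3,100,0,0,0],[92.6,-210.3,100,0,0,0],[92.6,-210.3,100,0,0,0],[92.6,-210.3,100,0,0,0]],
])

```text
t: 2.1
position: [0.605, 0.1525, 0.0814]
orientation: [1.0, -0.013, -0.0, 0.0]
wrist_force: [-0.1, -0.5, 1.0]
width: 0.054
```

```bash
python3 -c "
from h import *
print(get_state()['position'],row(604.8,154,21.5,-1.5))"
```

```text
[0.60499635 0.15254587 0.0813602 ] [-0.21, -1.46, 59.86, 0.01, 0.03, -0.04]
```

>>> step_arm([
  [[-0.2,-1.5,25,0,0,0],[-0.2,-1.5,45,0,0,0],[-0.2,-1.5,55,0,0,0],[-0.2,-1.5,59.5,0,0,0],[-0.2,-1.5,59.5,0,0,0],[-0.2,-1.5,59.5,0,0,0]],
])

```text
t: 2.7
position: [0.6057, 0.1538, 0.0231]
orientation: [1.0, -0.014, 0.001, -0.0]
wrist_force: [-0.6, 0.6, 0.0]
width: 0.0542
```

>>> step_arm([
  [[0,0,0,0,0,0],[0,0,0,0,0,0],[0,0,0,0,0,0],[0,0,0,0,0,0],[0,0,0,0,0,0],[0,0,0,0,0,0]],
], grip=0.2, squeeze=25)

```text
t: 3.3
position: [0.6056, 0.1539, 0.023]
orientation: [1.0, -0.014, 0.001, -0.0]
wrist_force: [-0.4, -0.5, 0.0]
width: 0.0197
```

>>> step_arm([
  [[0,0,-10,0,0,0],[0,0,-30,0,0,0],[0,0,-60,0,0,0],[0,0,-90,0,0,0],[0,0,-100,0,0,0],[0,0,-100,0,0,0],[0,0,-100,0,0,0]],
])

```text
t: 4.0
position: [0.605, 0.1535, 0.1222]
orientation: [1.0, -0.014, 0.0, 0.0]
wrist_force: [-0.3, -0.3, -0.2]
width: 0.0175
```

```bash
python3 -c "
from h import *
s=get_state();print(s['position'],s['wrist_force'],s['width'],row(542.7,-126.2,150,-5.5))
p,d=grab_frame('scene');cv2.imwrite('pics/lift.png',cv2.resize(p[150:350,280:540],None,fx=3,fy=3)[...,::-1])"
```

```text
[0.60499381 0.15349141 0.12221974] [-0.25845569 -0.28655774 -0.20935442] 0.017542442189332933 [-54.57, 281.31, -27.64, 0.03, -0.02, 3.92]
```

View pics/lift.png

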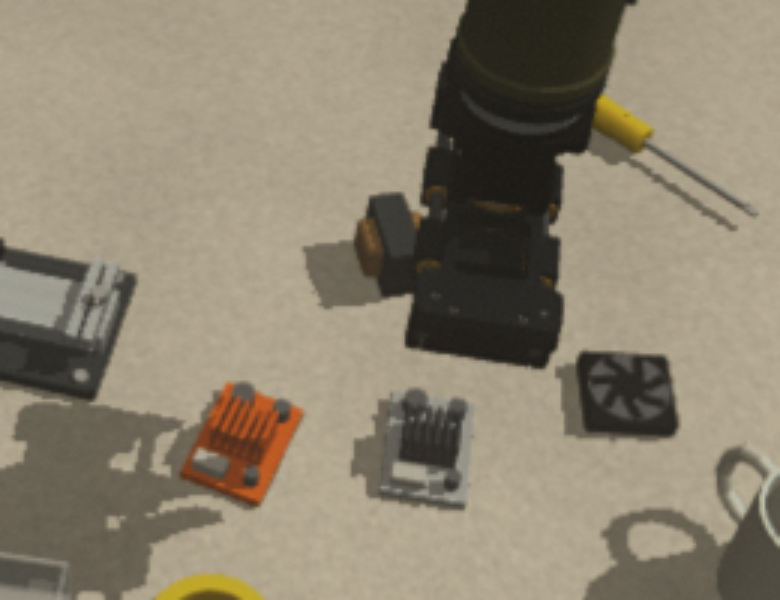

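```bash
python3 -c "
from h import *
s=get_state();P=s['position']
for dz in(0,.019,.07,.15): print(dz,proj('scene',P+[0,0,dz]).round(),proj('top',P+[0,0,dz]).round())
p,d=grab_frame('scene');C=cloud('scene',d)
print((C[200:300:6,410:480:8]*1000).round().astype(int).tolist())
p,d=grab_frame('top');cv2.imwrite('pics/lift2.png',cv2.resize(p[130:330,160:380],None,fx=3,fy=3)[...,::-1])"
```

```text
0 [[432. 264.]] [[233. 202.]]
0.019 [[433. 257.]] [[232. 199.]]
0.07 [[438. 239.]] [[227. 193.]]
0.15 [[446. 207.]] [[218. 182.]]
[[[327, 110, -2], [325, 129, -1], [566, 124, 243], [605, 132, 284], [638, 140, 320], [643, 150, 326], [641, 162, 327], [635, 174, 323], [622, 188, 312]], [[351, 111, 3], [346, 130, 0], [579, 124, 242], [621, 132, 288], [617, 145, 286], [620, 156, 290], [617, 169, 290], [568, 190, 243], [323, 257, -1]], [[367, 113, -1], [364, 131, -1], [591, 125, 240], [622, 134, 274], [619, 147, 274], [619, 159, 276], [622, 170, 281], [582, 190, 243], [342, 257, -1]], [[431, 111, 49], [379, 132, -5], [602, 126, 237], [622, 136, 261], [616, 150, 257], [614, 162, 257], [624, 173, 270], [591, 191, 238], [361, 257, -1]], [[445, 113, 45], [435, 130, 38], [619, 126, 241], [625, 138, 250], [627, 150, 255], [627, 162, 257], [629, 174, 262], [382, 239, -1], [376, 257, -4]], [[1217, 61, 896], [619, 116, 224], [633, 127, 243], [628, 140, 240], [628, 153, 242], [626, 165, 242], [642, 174, 262], [622, 191, 242], [397, 257, -2]], [[481, 115, 48], [643, 115, 237], [645, 128, 242], [644, 
[... 853 characters left out ...]
, 125, 0], [535, 141, 1], [531, 157, -1], [532, 173, 3], [529, 190, 3], [523, 207, -1], [693, 183, 222], [518, 239, -1], [526, 253, 13]], [[554, 126, 1], [549, 142, -1], [549, 158, 2], [544, 175, -2], [544, 190, 2], [538, 207, -2], [537, 223, 0], [534, 239, 1], [542, 252, 15]], [[574, 126, 8], [580, 141, 20], [568, 158, 8], [575, 172, 20], [559, 191, 3], [556, 207, 2], [550, 223, -2], [549, 239, 0], [556, 252, 13]], [[589, 127, 8], [599, 141, 26], [600, 156, 31], [580, 175, 6], [572, 192, 0], [570, 207, 0], [566, 223, -1], [565, 239, 1], [564, 254, 3]], [[602, 128, 7], [618, 141, 34], [616, 156, 34], [595, 175, 8], [589, 191, 3], [583, 208, -2], [581, 224, 0], [578, 239, -1], [577, 255, 1]]]
```

View pics/lift2.png

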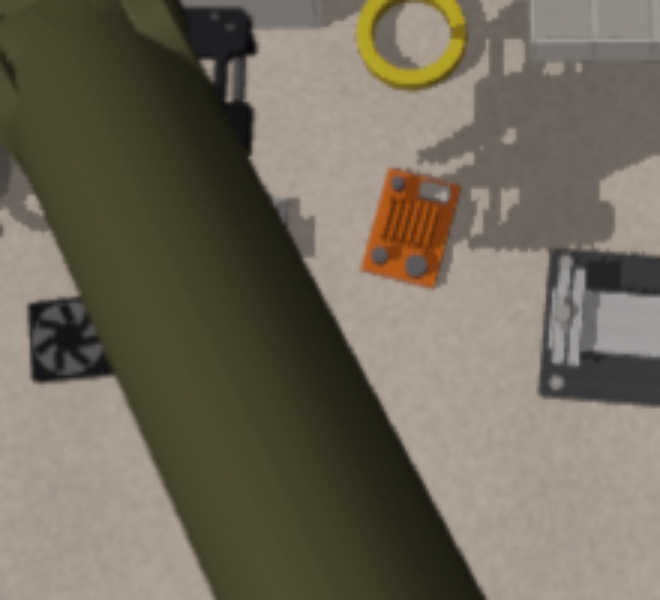

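The grasp missed: the fingers closed to 17.5 mm and the module stayed put. Before retrying I'll raise the hand, turn it and look at the fingers.

>>> step_arm([
  [[0,60,-250,0,0,-88],[0,60,-250,0,0,-88],[0,60,-250,0,0,-88],[0,60,-250,0,0,-88],[0,60,-250,0,0,-88],[0,60,-250,0,0,-88],[0,60,-250,0,0,-88],[0,60,-250,0,0,-88],[0,60,-250,0,0,-88],[0,60,-250,0,0,-88],[0,60,-250,0,0,-88],[0,60,-250,0,0,-88]],
], grip=0.35)

```text
t: 5.35
position: [0.6031, 0.0934, 0.3702]
orientation: [0.729, 0.685, -0.001, -0.001]
wrist_force: [0.6, 0.4, -0.2]
width: 0.0304
```

Run:
```python
from h import *
s=get_state();P=s['position'];print(P,s['width'])
p,d=grab_frame('scene');C=cloud('scene',d)
u,v=proj('scene',P)[0].round().astype(int);print(u,v)
a=cv2.resize(p[v-70:v+40,u-70:u+70],None,fx=5,fy=5,interpolation=cv2.INTER_CUBIC)
uv=((proj('scene',np.array([P+[0,0,.0],P+[0,0,.0187],P+[0,0,.0374]]))-[u-70,v-70])*5).astype(int)
for q in uv: cv2.circle(a,tuple(int(i) for i in q),3,(255,0,0),-1)
cv2.imwrite('pics/fing.png',cv2.convertScaleAbs(a,alpha=1.8)[...,::-1])
t,_=grab_frame('top');np.savez("top1.npz",p=t,d=_)
Z=(C-P)*1000
m=(np.abs(Z)<[60,80,80]).all(-1)
for vv in range(v-30,v+14,3): print(vv,[(int(Z[vv,k,1]),int(Z[vv,k,2]),int(Z[vv,k,0])) for k in range(u-30,u+31,5) if m[vv,k]])
```

```text
[0.60310434 0.09335681 0.37018545] 0.03044445248448648
417 155
125 [(-20, 60, 11), (19, 65, 10), (25, 68, 13)]
128 [(-20, 52, 6), (20, 59, 9), (26, 62, 12)]
131 [(-19, 47, 6), (20, 56, 11)]
134 [(-19, 44, 9), (15, 41, 0), (21, 52, 12)]
137 [(-18, 37, 6), (15, 44, 10), (22, 46, 11)]
140 [(-17, 33, 9), (16, 40, 12), (22, 43, 14)]
143 [(-17, 25, 6), (17, 34, 10)]
146 [(18, 28, 9)]
149 []
152 []
155 []
158 []
161 []
164 []
167 []
```

View pics/fing.png

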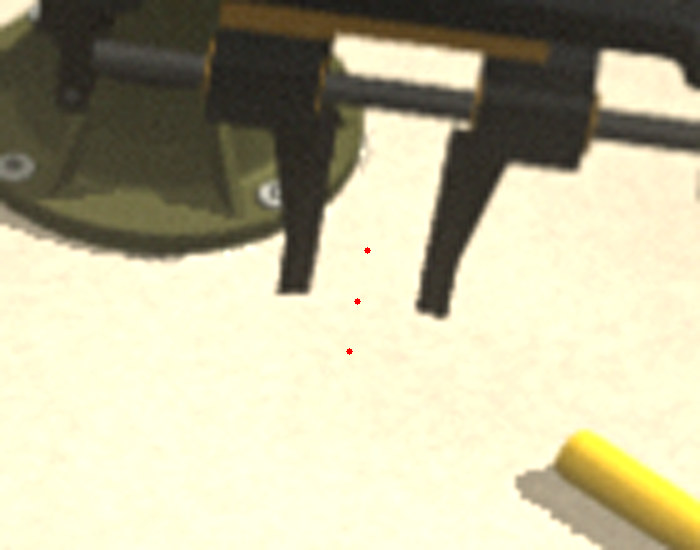

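The fingertips end about 24 mm above the reported TCP. The dots mark TCP at crop (349,351), and the tips sit at (295,292) and (432,315). I'll check the offset with a gentle touch on bare bench.

Run:
```python
from h import *
print(onplane("top",[[256,282]],.02), row(500,20,15,-1.5), get_state()["wrist_force"])
z=np.load("top0.npz")["p"].astype(int)
```

```text
[[0.45029753 0.11900237 0.02      ]] [-79.56, -97.33, 355.89, -0.09, 0.15, 87.87] [0.50949055 0.0715938  0.10809738]
```

>>> step_arm([
  [[-79.6,-97.3,200,0,0,87.9],[-79.6,-97.3,200,0,0,87.9],[-79.6,-97.3,300,0,0,87.9],[-79.6,-97.3,300,0,0,87.9],[-79.6,-97.3,300,0,0,87.9],[-79.6,-97.3,300,0,0,87.9],[-79.6,-97.3,345,0,0,87.9],[-79.6,-97.3,345,0,0,87.9],[-79.6,-97.3,345,0,0,87.9],[-79.6,-97.3,356,0,0,87.9],[-79.6,-97.3,356,0,0,87.9],[-79.6,-97.3,356,0,0,87.9]],
])

```text
t: 6.65
position: [0.4996, 0.0201, 0.0145]
orientation: [1.0, -0.014, -0.002, 0.0]
wrist_force: [-1.0, 0.2, -0.6]
width: 0.0303
```

>>> step_arm([
  [[0,0,5,0,0,0],[0,0,9,0,0,0],[0,0,13,0,0,0],[0,0,16,0,0,0],[0,0,16,0,0,0]],
])

```text
t: 7.15
position: [0.4991, 0.0201, -0.0021]
orientation: [1.0, -0.014, -0.002, 0.0]
wrist_force: [0.2, 1.3, -0.6]
width: 0.0304
```

>>> step_arm([
  [[0,0,4,0,0,0],[0,0,8,0,0,0],[0,0,12,0,0,0],[0,0,12,0,0,0],[0,0,12,0,0,0]],
])

```text
t: 7.65
position: [0.499, 0.0201, -0.0142]
orientation: [1.0, -0.014, -0.002, 0.0]
wrist_force: [0.1, -0.2, -0.7]
width: 0.0304
```

>>> step_arm([
  [[0,0,1.5,0,0,0],[0,0,3,0,0,0],[0,0,3,0,0,0]],
])

```text
t: 7.95
position: [0.4988, 0.0201, -0.0174]
orientation: [1.0, -0.013, -0.003, 0.0]
wrist_force: [-0.4, -0.4, -0.5]
width: 0.0305
```

>>> step_arm([
  [[0,0,1,0,0,0],[0,0,2,0,0,0],[0,0,2,0,0,0]],
])

```text
t: 8.25
position: [0.4987, 0.0201, -0.0195]
orientation: [1.0, -0.013, -0.003, 0.0]
wrist_force: [0.3, -0.6, -0.4]
width: 0.0306
```

>>> step_arm([
  [[0,0,1,0,0,0],[0,0,1.5,0,0,0],[0,0,1.5,0,0,0]],
])

```text
t: 8.55
position: [0.4986, 0.0201, -0.0211]
orientation: [1.0, -0.013, -0.003, 0.0]
wrist_force: [-1.1, -0.0, 0.5]
width: 0.0304
```

>>> step_arm([
  [[0,0,1,0,0,0],[0,0,1.5,0,0,0],[0,0,1.5,0,0,0]],
])

```text
t: 8.85
position: [0.4985, 0.0201, -0.0227]
orientation: [1.0, -0.013, -0.003, 0.0]
wrist_force: [0.9, 0.2, -0.4]
width: 0.0309
```

>>> step_arm([
  [[0,0,1,0,0,0],[0,0,1.5,0,0,0],[0,0,1.5,0,0,0]],
])

```text
t: 9.15
position: [0.4984, 0.0201, -0.0243]
orientation: [1.0, -0.013, -0.003, 0.0]
wrist_force: [0.4, 0.5, -0.1]
width: 0.0308
```

>>> step_arm([
  [[0,0,1,0,0,0],[0,0,1.5,0,0,0],[0,0,1.5,0,0,0]],
])

```text
t: 9.45
position: [0.4983, 0.0201, -0.0259]
orientation: [1.0, -0.013, -0.003, 0.0]
wrist_force: [-0.1, 0.3, -0.3]
width: 0.0305
```

>>> step_arm([
  [[0,0,1,0,0,0],[0,0,1.5,0,0,0],[0,0,1.5,0,0,0]],
])

```text
t: 9.75
position: [0.4985, 0.0201, -0.0266]
orientation: [1.0, -0.013, -0.003, 0.0]
wrist_force: [-2.5, -1.2, 7.8]
width: 0.0303
```

Run:
```python
from h import *
s=get_state();P=s['position'];print(P,s['wrist_force'],s['q'])
p,d=grab_frame('scene')
u,v=proj('scene',P+[0,0,.024])[0].round().astype(int);print(u,v)
a=cv2.resize(p[v-60:v+50,u-70:u+70],None,fx=5,fy=5,interpolation=cv2.INTER_CUBIC)
cv2.imwrite('pics/fing2.png',cv2.convertScaleAbs(a,alpha=1.8)[...,::-1])
```

```text
[ 0.49852239  0.02012527 -0.02658199] [-2.53466312 -1.23167854  7.76629446] [ 0.57321553  0.33045351 -0.74109114  2.01759211  0.28260001  0.90204622
 -0.34661895]
362 252
```

View pics/fing2.png

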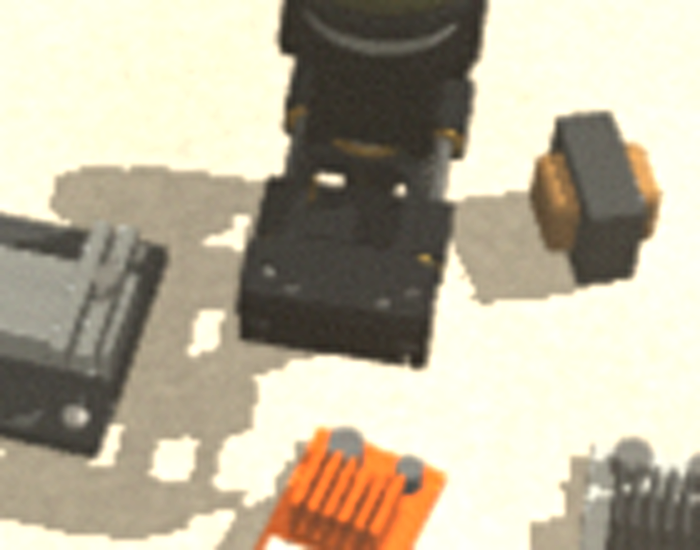

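Contact is at reported z = -26.4 mm, so the true tip sits 26.3 mm above the reported TCP, and I'll correct every height for that. Now I'll retry the grasp.

Run:
```python
from h import *
print(row(604.8,154,50,-1.5))
C=cloud("top",np.load("top1.npz")["d"])
w=np.zeros((480,640),bool);w[185:245,220:268]=1
k=w&(C[...,2]>.022)&(C[...,2]<.05);print(k.sum(),C[k].mean(0) if k.any() else 0)
```

```text
[102.19, -136.62, -77.29, 0.04, 0.34, -0.04]
0 0
```

>>> step_arm([
  [[0,0,-30,0,0.3,0],[0,0,-70,0,0.3,0],[50,-60,-77,0,0.3,0],[102.2,-136.6,-77,0,0.3,0],[102.2,-136.6,-77,0,0.3,0],[102.2,-136.6,-77,0,0.3,0],[102.2,-136.6,-77,0,0.3,0],[102.2,-136.6,-77,0,0.3,0],[102.2,-136.6,-77,0,0.3,0]],
], grip=0.62)

```text
t: 10.7
position: [0.6042, 0.1522, 0.0493]
orientation: [1.0, -0.014, -0.001, 0.001]
wrist_force: [0.1, -0.3, -0.2]
width: 0.0539
```

```bash
python3 -c "
from h import *
print(get_state()['position'],row(604.8,154,-4.8,-1.5))"
```

```text
[0.60422898 0.15222095 0.04926232] [0.61, -1.92, 54.06, 0.13, 0.09, -0.12]
```

>>> step_arm([
  [[0.6,-1.9,20,0,0,0],[0.6,-1.9,38,0,0,0],[0.6,-1.9,46,0,0,0],[0.6,-1.9,50,0,0,0],[0.6,-1.9,54,0,0,0],[0.6,-1.9,54,0,0,0],[0.6,-1.9,54,0,0,0]],
])

```text
t: 11.4
position: [0.6052, 0.1542, -0.0043]
orientation: [1.0, -0.014, -0.0, 0.001]
wrist_force: [-0.9, 0.4, -0.2]
width: 0.0536
```

>>> step_arm([
  [[0,0,0,0,0,0],[0,0,0,0,0,0],[0,0,0,0,0,0],[0,0,0,0,0,0],[0,0,0,0,0,0],[0,0,0,0,0,0]],
], grip=0.2, squeeze=25)

```text
t: 12.0
position: [0.6051, 0.1542, -0.0041]
orientation: [1.0, -0.014, -0.001, 0.001]
wrist_force: [-1.5, 0.2, 1.3]
width: 0.0298
```

>>> step_arm([
  [[0,0,-5,0,0,0],[0,0,-15,0,0,0],[0,0,-35,0,0,0],[0,0,-60,0,0,0],[0,0,-80,0,0,0],[0,0,-80,0,0,0],[0,0,-80,0,0,0]],
])

```text
t: 12.7
position: [0.6053, 0.1542, 0.076]
orientation: [1.0, -0.014, -0.0, 0.001]
wrist_force: [-0.3, 0.5, -2.5]
width: 0.0295
```

```bash
python3 -c "
from h import *
s=get_state();print(s['position'],s['wrist_force'],s['width'],row(542.7,-126.2,76,-5.5))"
```

```text
[0.60530545 0.15423743 0.07603458] [-0.3286168   0.52669257 -2.50685948] 0.029482012791271404 [-54.63, 282.1, 0.69, 0.13, 0.01, 3.87]
```

>>> step_arm([
  [[-6,30,0,0,0,0.4],[-13,65,0,0,0,0.9],[-20,105,0,0,0,1.4],[-28,145,0,0,0,2],[-36,185,0,0,0,2.5],[-43,220,0,0,0,3],[-49,250,0,0,0,3.4],[-53,272,0,0,0,3.7],[-54.6,282.1,0,0,0,3.9],[-54.6,282.1,0,0,0,3.9],[-54.6,282.1,0,0,0,3.9]],
])

```text
t: 13.8
position: [0.5427, -0.1245, 0.0762]
orientation: [0.999, -0.047, -0.0, 0.0]
wrist_force: [0.0, 0.4, -1.0]
width: 0.0297
```

Run:
```python
from h import *
s=get_state();print(s['position'],s['wrist_force'],s['width'],row(542.7,-126.2,76,-5.5))
im=np.zeros((600,800,3),np.uint8)
p,d=grab_frame('scene');np.savez("scene2.npz",p=p,d=d)
u,v=proj('scene',[.5427,-.1262,.05])[0].round().astype(int);print(u,v)
im[:,:400]=cv2.resize(p[v-60:v+60,u-40:u+40],(400,600),interpolation=cv2.INTER_CUBIC)
p,d=grab_frame('top');np.savez("top2.npz",p=p,d=d)
im[:,400:]=cv2.resize(p[180:300,340:420],(400,600),interpolation=cv2.INTER_CUBIC)
cv2.imwrite('pics/over.png',cv2.convertScaleAbs(im,alpha=1.8)[...,::-1])
```

```text
[ 0.5427073  -0.12447304  0.07617529] [ 0.02379349  0.44122905 -1.0330792 ] 0.02971514942437455 [0.16, 1.72, 0.18, 0.05, 0.04, 0.06]
290 243
```

View pics/over.png

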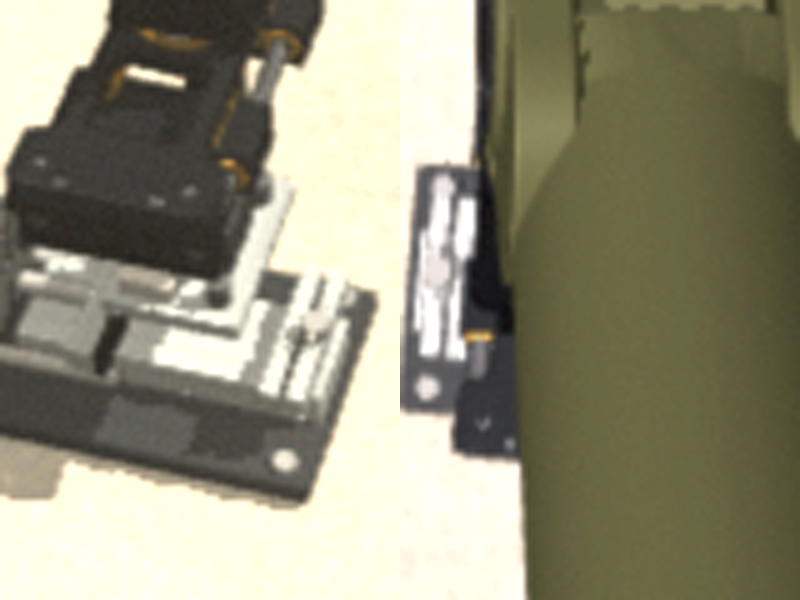

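Run:
```python
from h import *
P=np.array([542.7,-124.5]);a=np.radians(-5.5);ex=np.array([np.cos(a),np.sin(a)]);ey=np.array([-ex[1],ex[0]])
o=np.array([250,183])
for z in(80.3,88.3):
  for c in((40,28),(-40,28),(40,-28)):
    q=np.r_[P+c[0]*ex+c[1]*ey,z]/1000; print(z,c,((proj("scene",q)[0]-o)*5).round())
# stop/jaw corners predicted from holder pose at z=44, bed corners
H=np.array([542.7,-126.2])
for c,z in (((35,31),44),((-35,31),44),((35,-31),44),((22,-31),30),((55,60.5),12),((22,31),30)):
    q=np.r_[H+c[0]*ex+c[1]*ey,z]/1000; print("hold",c,((proj("scene",q)[0]-o)*5).round())
print(row(*(H+0.5*ey),36,-5.5))
```

```text
80.3 (40, 28) [240. 341.]
80.3 (-40, 28) [297. 194.]
80.3 (40, -28) [104. 312.]
88.3 (40, 28) [239. 329.]
88.3 (-40, 28) [297. 181.]
88.3 (40, -28) [102. 300.]
hold (35, 31) [250. 389.]
hold (-35, 31) [298. 261.]
hold (35, -31) [104. 358.]
hold (22, -31) [117. 355.]
hold (55, 60.5) [308. 490.]
hold (22, 31) [260. 386.]
[-0.12, 1.76, 40.51, 0.07, 0.01, 0.15]
```

Run:
```python
from h import *
a=np.radians(-5.5);ex=np.array([np.cos(a),np.sin(a)]);ey=np.array([-ex[1],ex[0]]);H=np.array([542.7,-126.2])
z0=np.load("top0.npz");s0=np.load("scene0.npz")
for n,f in(("top",z0),("scene",s0)):
  g=cv2.cvtColor(f["p"],cv2.COLOR_RGB2GRAY)
  for rng in((-52,-28),(26,54)):
    ys=np.arange(*rng);xs=np.arange(-16,17,2) if 1 else 0
    for lab,xs in(("mid",np.arange(-18,19,2)),("out",np.r_[-32:-25,26:33])):
      X=np.array([[np.r_[H+x*ex+y*ey,44]/1000 for x in xs] for y in ys])
      uv=proj(n,X.reshape(-1,3)).astype(np.float32).reshape(len(ys),len(xs),2)
      v=cv2.remap(g,uv[...,0],uv[...,1],cv2.INTER_LINEAR)
      print(n,lab,rng[0],np.median(v,1).astype(int).tolist())
```

```text
top mid -52 [84, 84, 86, 88, 96, 109, 119, 121, 121, 122, 121, 121, 122, 120, 116, 100, 77, 52, 32, 27, 29, 45, 69, 97]
top out -52 [55, 56, 58, 66, 81, 99, 114, 119, 121, 121, 121, 120, 120, 118, 117, 106, 75, 49, 33, 19, 23, 29, 44, 60]
top mid 26 [83, 82, 82, 82, 82, 82, 83, 86, 92, 104, 116, 123, 124, 124, 120, 112, 92, 82, 84, 88, 97, 109, 111, 113, 116, 116, 116, 114]
top out 26 [30, 30, 30, 30, 30, 30, 37, 48, 70, 102, 123, 123, 124, 123, 121, 107, 91, 79, 68, 89, 114, 121, 123, 124, 123, 120, 109, 95]
scene mid -52 [80, 83, 91, 102, 115, 124, 126, 126, 126, 126, 126, 126, 121, 113, 95, 72, 50, 37, 31, 29, 30, 35, 48, 68]
scene out -52 [85, 87, 93, 103, 114, 125, 128, 127, 127, 125, 125, 126, 122, 113, 95, 72, 50, 36, 31, 30, 32, 40, 53, 75]
scene mid 26 [85, 82, 80, 80, 81, 84, 91, 102, 115, 124, 129, 128, 124, 115, 103, 88, 78, 73, 88, 106, 116, 119, 119, 119, 118, 111, 98, 93]
scene out 26 [84, 82, 81, 81, 82, 85, 91, 103, 118, 126, 130, 131, 131, 126, 115, 99, 85, 82, 97, 116, 126, 130, 132, 131, 127, 122, 110, 100]
```

>>> step_arm([
  [[-0.1,1.2,8,0,0,0.1],[-0.1,1.2,18,0,0,0.1],[-0.1,1.2,26,0,0,0.1],[-0.1,1.2,31,0,0,0.1],[-0.1,1.2,33,0,0,0.1],[-0.1,1.2,33,0,0,0.1],[-0.1,1.2,33,0,0,0.1]],
])

```text
t: 14.6
position: [0.5431, -0.1252, 0.0437]
orientation: [0.999, -0.048, 0.0, 0.001]
wrist_force: [-0.3, 0.6, -2.3]
width: 0.0298
```

```bash
python3 -c "
from h import *
s=get_state();print(s['position'],s['wrist_force'],row(542.8,-125.2,28.5,-5.5))"
```

```text
[ 0.54307919 -0.12519028  0.04374253] [-0.25415218  0.59488081 -2.31031044] [-0.28, 0.02, 15.24, 0.07, -0.01, 0.04]
```

>>> step_arm([
  [[-0.3,0,4,0.07,0,0],[-0.3,0,8,0.07,0,0],[-0.3,0,12,0.07,0,0],[-0.3,0,15,0.07,0,0],[-0.3,0,15.5,0.07,0,0],[-0.3,0,15.5,0.07,0,0]],
])

```text
t: 15.2
position: [0.5427, -0.1251, 0.0281]
orientation: [0.999, -0.048, -0.0, -0.0]
wrist_force: [0.9, -0.7, -1.8]
width: 0.0299
```

>>> step_arm([
  [[0,0,0.6,0,0,0],[0,0,1.2,0,0,0],[0,0,1.2,0,0,0]],
])

```text
t: 15.5
position: [0.5427, -0.1252, 0.0269]
orientation: [0.999, -0.048, -0.0, -0.0]
wrist_force: [0.4, -0.1, -2.3]
width: 0.0295
```

>>> step_arm([
  [[0,0,0.4,0,0,0],[0,0,0.8,0,0,0],[0,0,0.8,0,0,0]],
])

```text
t: 15.8
position: [0.5426, -0.1251, 0.026]
orientation: [0.999, -0.048, -0.0, -0.0]
wrist_force: [0.2, 0.0, -2.0]
width: 0.0299
```

>>> step_arm([
  [[0,0,0.4,0,0,0],[0,0,0.8,0,0,0],[0,0,0.8,0,0,0]],
])

```text
t: 16.1
position: [0.5428, -0.1251, 0.0258]
orientation: [0.999, -0.048, -0.0, 0.0]
wrist_force: [-2.2, 0.8, 5.6]
width: 0.0297
```

>>> step_arm([
  [[0,0,-0.4,0,0,0],[0,0,-0.4,0,0,0],[0,0,-0.4,0,0,0]],
])

```text
t: 16.4
position: [0.5427, -0.1251, 0.0259]
orientation: [0.999, -0.048, -0.0, 0.0]
wrist_force: [0.1, -0.0, -1.2]
width: 0.03
```

>>> step_arm([
  [[0,0,0,0,0,0],[0,0,0,0,0,0],[0,0,0,0,0,0],[0,0,0,0,0,0],[0,0,0,0,0,0]],
], grip=0.55)

```text
t: 16.9
position: [0.5428, -0.1252, 0.026]
orientation: [0.999, -0.048, 0.0, 0.0]
wrist_force: [0.5, -0.4, -0.2]
width: 0.0474
```

>>> step_arm([
  [[0,0,-15,0,0,0],[0,0,-40,0,0,0],[0,0,-70,0,0,0],[0,0,-100,0,0,0],[0,0,-100,0,0,0]],
])

```text
t: 17.4
position: [0.5463, -0.1254, 0.1317]
orientation: [0.999, -0.047, 0.004, 0.001]
wrist_force: [0.1, 0.8, 0.5]
width: 0.0479
```

```bash
python3 -c "
from h import *
s=get_state();print(s['position'],s['width'],s['q'],s['moment'],row(532,-237.8,90,46))"
```

```text
[ 0.54634223 -0.12541114  0.13167364] 0.047855083748628464 [ 0.82303298  0.23433009 -0.7315105   1.74838006  0.16862459  1.21307579
 -0.04780593] [ 0.01444151 -0.0955867   0.0030984 ] [-3.99, 113.15, 41.89, 0.35, -0.42, -51.44]
```

>>> step_arm([
  [[-2,50,10,0.3,-0.4,-8],[-4,95,20,0.3,-0.4,-16],[-4,113,30,0.3,-0.4,-24],[-4,113,40,0.3,-0.4,-32],[-4,113,42,0.3,-0.4,-40],[-4,113,42,0.3,-0.4,-47],[-4,113,42,0.3,-0.4,-47],[-4,113,42,0.3,-0.4,-47]],
], grip=0.5)

```text
t: 18.2
position: [0.532, -0.2376, 0.0901]
orientation: [0.935, 0.353, 0.0, 0.0]
wrist_force: [-0.3, 0.9, -0.1]
width: 0.0438
```

```bash
python3 -c "
from h import *
s=get_state();print(s['position'],s['width'],s['q'],s['moment'],row(532,-237.8,42.5,41))
p,d=grab_frame('scene');im=cv2.resize(p[190:310,190:350],(800,600),interpolation=cv2.INTER_CUBIC);cv2.imwrite('pics/knob.png',cv2.convertScaleAbs(im,alpha=1.6)[...,::-1])"
```

```text
[ 0.53198668 -0.23764346  0.09007139] 0.04383517601605458 [ 1.02613627  0.34929453 -0.7768577   1.73126889  0.26386843  1.16826766
  0.89754094] [ 0.01080324 -0.0976681   0.10484555] [-0.11, 0.09, 47.57, 0.04, -0.02, 0.39]
```

View pics/knob.png

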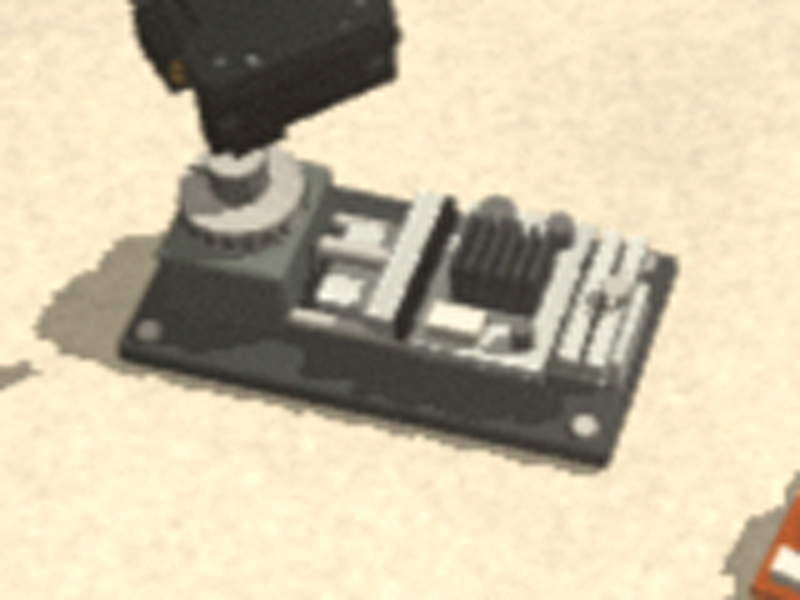

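The module sits flat between the jaws (crop 450–560 × 200–380), with a gap at both ends. Next I'll descend on the knob.

>>> step_arm([
  [[0,0,15,0,0,0],[0,0,30,0,0,0],[0,0,40,0,0,0],[0,0,45,0,0,0],[0,0,47.5,0,0,0],[0,0,47.5,0,0,0],[0,0,47.5,0,0,0]],
])

```text
t: 18.95
position: [0.5325, -0.2378, 0.043]
orientation: [0.935, 0.354, 0.001, 0.001]
wrist_force: [0.5, -0.3, 1.4]
width: 0.0438
```

```bash
python3 -c "
from h import *
s=get_state();print(s['position'],s['wrist_force'],s['moment'],row(532,-237.8,42.5,41))"
```

```text
[ 0.53246844 -0.23776777  0.04297725] [ 0.53419132 -0.30415834  1.38370998] [ 0.01628003 -0.15537531 -0.01203342] [-0.37, -0.29, 0.48, 0.08, -0.03, 0.42]
```

Clear of the ring, so I'll close on the knob.

>>> step_arm([
  [[-0.4,-0.3,0.4,0,0,0],[-0.4,-0.3,0.4,0,0,0],[-0.4,-0.3,0.4,0,0,0],[-0.4,-0.3,0.4,0,0,0],[-0.4,-0.3,0.4,0,0,0],[-0.4,-0.3,0.4,0,0,0]],
], grip=0.15, squeeze=45)

```text
t: 19.55
position: [0.5314, -0.2385, 0.0428]
orientation: [0.935, 0.353, -0.0, 0.001]
wrist_force: [-2.1, -2.1, 4.1]
width: 0.023
```

```bash
cat > m.py <<'E'
from h import *
M=[];F=[];s=get_state()
for i in range(1): s=get_state();M.append(s['moment']);F.append(s['wrist_force'])
R=s['orientation'];print('t',s['t'],'pos',s['position'].round(4),'yaw',round(np.degrees(2*np.arctan2(R[1],R[0])),2),'w',round(s['width'],4),'F',s['wrist_force'].round(2),'M',s['moment'].round(3),'q7',s['q'][6].round(3),'q5',s['effort'][[0,6]].round(3))
E
python3 m.py
```

```text
t 19.55 pos [ 0.5314 -0.2385  0.0428] yaw 41.39 w 0.023 F [-2.11 -2.09  4.11] M [-0.321  0.602  0.017] q7 0.866 q5 [-1.5   -0.016]
```

>>> step_arm([
  [[0,0,0,0,0,3],[0,0,0,0,0,6],[0,0,0,0,0,9],[0,0,0,0,0,12]],
])

```text
t: 19.95
position: [0.5316, -0.2384, 0.0428]
orientation: [0.968, 0.253, 0.0, 0.001]
wrist_force: [-2.5, -1.0, 1.6]
width: 0.0227
```

```bash
python3 m.py
```

```text
t 19.95 pos [ 0.5316 -0.2384  0.0428] yaw 29.29 w 0.0227 F [-2.46 -1.02  1.56] M [-0.185  0.169  0.114] q7 0.669 q5 [-0.133  0.35 ]
```

>>> step_arm([
  [[0,0,0,0,0,3],[0,0,0,0,0,6],[0,0,0,0,0,9],[0,0,0,0,0,12]],
])

```text
t: 20.35
position: [0.5317, -0.2384, 0.0428]
orientation: [0.989, 0.15, 0.0, 0.001]
wrist_force: [-0.9, -1.1, 0.4]
width: 0.0229
```

```bash
python3 m.py
python3 - <<'E'
from h import *
p,d=grab_frame("scene");np.savez("scene3.npz",p=p,d=d)
E
```

```text
t 20.35 pos [ 0.5317 -0.2384  0.0428] yaw 17.2 w 0.0229 F [-0.89 -1.1   0.42] M [-0.129  0.168  0.179] q7 0.472 q5 [-0.149  0.352]
```

```bash
cat > jaw.py <<'E'
from h import *
import sys
a=np.radians(-5.5);ex=np.array([np.cos(a),np.sin(a)]);ey=np.array([-ex[1],ex[0]]);H=np.array([542.7,-126.2])
def prof(g,ys,xs,z=44):
    X=np.array([[np.r_[H+x*ex+y*ey,z]/1000 for x in xs] for y in ys])
    uv=proj("scene",X.reshape(-1,3)).astype(np.float32).reshape(len(ys),len(xs),2)
    return np.median(cv2.remap(g,uv[...,0],uv[...,1],cv2.INTER_LINEAR),1)
def edge(f):
    g=cv2.cvtColor(f,cv2.COLOR_RGB2GRAY); ys=np.arange(-48,-22,.25); v=prof(g,ys,np.arange(10,34,2))
    i=np.argmax(v<75); i=i if v[:i].max()>100 else np.argmax((v<75)&(np.arange(len(v))>np.argmax(v)))
    ys2=np.arange(20,40,.25); w=prof(g,ys2,np.arange(10,34,2)); 
    return ys[i], ys2[np.argmax(w>105)]
if __name__=="__main__":
    print("ref jaw dark edge, stop edge",edge(np.load("scene0.npz")["p"]))
    for n in sys.argv[1:]: print(n,edge(np.load(n)["p"]))
E
python3 jaw.py scene3.npz
```

```text
ref jaw dark edge, stop edge (np.float64(-37.0), np.float64(20.0))
scene3.npz (np.float64(-33.5), np.float64(20.0))
```

The jaw moved 3.5 mm for 0.42 rad, matching 8 mm/rad, so the grip isn't slipping. I'll keep turning.

>>> step_arm([
  [[0,0,0,0,0,3],[0,0,0,0,0,6],[0,0,0,0,0,9],[0,0,0,0,0,12]],
])

```text
t: 20.8
position: [0.5319, -0.2383, 0.0428]
orientation: [0.999, 0.044, 0.001, 0.001]
wrist_force: [-0.6, 0.1, 1.7]
width: 0.0225
```

```bash
python3 m.py
```

```text
t 20.8 pos [ 0.5319 -0.2383  0.0428] yaw 5.05 w 0.0225 F [-0.57  0.11  1.7 ] M [-0.277  0.253  0.19 ] q7 0.273 q5 [-0.156  0.342]
```

>>> step_arm([
  [[0,0,0,0,0,3],[0,0,0,0,0,6]],
])

```text
t: 21.0
position: [0.532, -0.2384, 0.0428]
orientation: [1.0, -0.009, 0.001, 0.001]
wrist_force: [-1.3, -0.7, 1.3]
width: 0.0228
```

```bash
python3 m.py
```

```text
t 21.0 pos [ 0.532  -0.2384  0.0428] yaw -0.99 w 0.0228 F [-1.27 -0.74  1.28] M [-0.288  0.219  0.175] q7 0.173 q5 [-0.223  0.339]
```

>>> step_arm([
  [[0,0,0,0,0,2],[0,0,0,0,0,4]],
])

```text
t: 21.2
position: [0.532, -0.2383, 0.0428]
orientation: [0.999, -0.043, 0.001, 0.001]
wrist_force: [-1.7, -0.8, 1.5]
width: 0.0226
```

```bash
python3 m.py
```

```text
t 21.2 pos [ 0.532  -0.2383  0.0428] yaw -4.98 w 0.0226 F [-1.65 -0.77  1.45] M [-0.23   0.277  0.145] q7 0.108 q5 [-0.391  0.162]
```

>>> step_arm([
  [[0,0,0,0,0,2],[0,0,0,0,0,4]],
])

```text
t: 21.4
position: [0.5321, -0.2383, 0.0428]
orientation: [0.997, -0.078, 0.001, 0.001]
wrist_force: [-1.2, -0.8, 1.6]
width: 0.0223
```

```bash
python3 m.py
```

```text
t 21.4 pos [ 0.5321 -0.2383  0.0428] yaw -8.98 w 0.0223 F [-1.24 -0.77  1.58] M [-0.221  0.24   0.191] q7 0.042 q5 [-0.387  0.172]
```

>>> step_arm([
  [[0,0,0,0,0,1.5],[0,0,0,0,0,3]],
])

```text
t: 21.6
position: [0.5321, -0.2384, 0.0428]
orientation: [0.994, -0.105, 0.001, 0.001]
wrist_force: [-0.8, -1.3, 1.1]
width: 0.0232
```

```bash
python3 m.py
python3 - <<'E'
from h import *
p,d=grab_frame("scene");np.savez("scene4.npz",p=p,d=d)
import jaw;print(jaw.edge(p))
im=cv2.resize(p[200:290,240:340],(800,600),interpolation=cv2.INTER_CUBIC);cv2.imwrite('pics/feed.png',cv2.convertScaleAbs(im,alpha=1.6)[...,::-1])
E
python3 m.py
```

```text
t 21.6 pos [ 0.5321 -0.2384  0.0428] yaw -12.02 w 0.0232 F [-0.8  -1.26  1.08] M [-0.174  0.266  0.117] q7 -0.008 q5 [-0.464  0.094]
(np.float64(-29.75), np.float64(23.0))
t 21.65 pos [ 0.5321 -0.2384  0.0428] yaw -12.1 w 0.0227 F [-1.47 -0.83  1.84] M [-0.227  0.283  0.075] q7 -0.01 q5 [-0.695 -0.113]
```

View pics/feed.png

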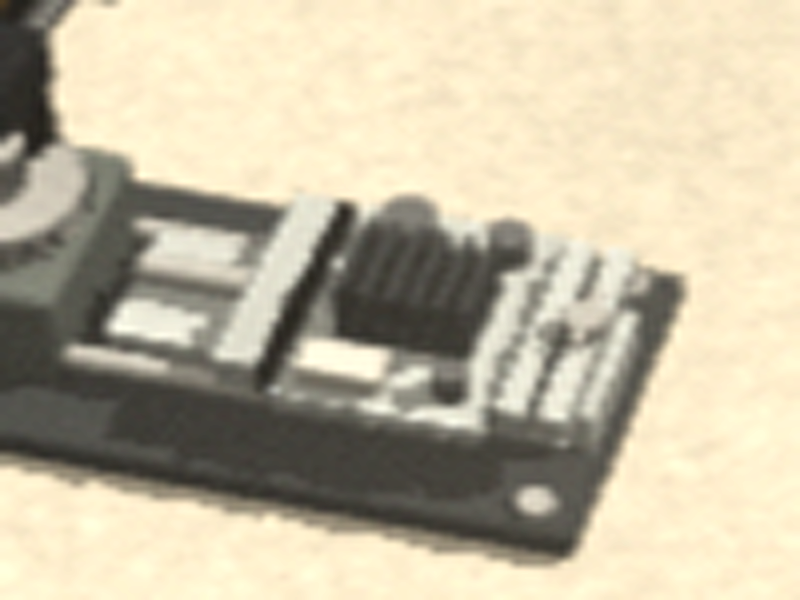

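The jaw is close to the module and a small gap remains at the stop. I'll take small steps from here and read the torque after each.

>>> step_arm([
  [[0,0,0,0,0,1.5],[0,0,0,0,0,3]],
])

```text
t: 21.85
position: [0.5322, -0.2384, 0.0428]
orientation: [0.991, -0.132, 0.001, 0.001]
wrist_force: [-1.1, -1.1, 1.3]
width: 0.0228
```

```bash
python3 m.py
```

```text
t 21.85 pos [ 0.5322 -0.2384  0.0428] yaw -15.2 w 0.0228 F [-1.12 -1.09  1.33] M [-0.185  0.267  0.184] q7 -0.061 q5 [-0.433  0.094]
```

>>> step_arm([
  [[0,0,0,0,0,1.5]],
])

```text
t: 21.95
position: [0.5322, -0.2384, 0.0428]
orientation: [0.989, -0.146, 0.001, 0.001]
wrist_force: [-1.2, -0.6, 2.1]
width: 0.0227
```

```bash
python3 m.py
```

```text
t 21.95 pos [ 0.5322 -0.2384  0.0428] yaw -16.82 w 0.0227 F [-1.24 -0.59  2.05] M [-0.225  0.245  0.141] q7 -0.087 q5 [-0.427  0.12 ]
```

>>> step_arm([
  [[0,0,0,0,0,1.5]],
])

```text
t: 22.05
position: [0.5322, -0.2384, 0.0428]
orientation: [0.987, -0.16, 0.001, 0.001]
wrist_force: [-1.1, -1.0, 0.7]
width: 0.0229
```

```bash
python3 m.py
```

```text
t 22.05 pos [ 0.5322 -0.2384  0.0428] yaw -18.45 w 0.0229 F [-1.12 -1.    0.67] M [-0.204  0.269  0.145] q7 -0.114 q5 [-0.425  0.112]
```

>>> step_arm([
  [[0,0,0,0,0,1.5]],
])

```text
t: 22.15
position: [0.5323, -0.2384, 0.0428]
orientation: [0.985, -0.174, 0.001, 0.001]
wrist_force: [-1.4, -1.8, 2.0]
width: 0.0226
```

```bash
python3 m.py
```

```text
t 22.15 pos [ 0.5323 -0.2384  0.0428] yaw -20.08 w 0.0226 F [-1.38 -1.79  1.96] M [-0.208  0.307  0.202] q7 -0.141 q5 [-0.429  0.111]
```

>>> step_arm([
  [[0,0,0,0,0,1.5]],
])

```text
t: 22.25
position: [0.5323, -0.2384, 0.0428]
orientation: [0.982, -0.188, 0.001, 0.001]
wrist_force: [-1.3, -0.7, 2.5]
width: 0.023
```

```bash
python3 m.py
```

```text
t 22.25 pos [ 0.5323 -0.2384  0.0428] yaw -21.71 w 0.023 F [-1.27 -0.69  2.48] M [-0.249  0.201  0.184] q7 -0.168 q5 [-0.434  0.111]
```

>>> step_arm([
  [[0,0,0,0,0,1.5]],
])

```text
t: 22.35
position: [0.5323, -0.2384, 0.0428]
orientation: [0.979, -0.202, 0.001, 0.001]
wrist_force: [-1.2, -0.1, 1.4]
width: 0.023
```

```bash
python3 m.py
```

```text
t 22.35 pos [ 0.5323 -0.2384  0.0428] yaw -23.35 w 0.023 F [-1.17 -0.14  1.37] M [-0.236  0.254  0.225] q7 -0.195 q5 [-0.438  0.111]
```

>>> step_arm([
  [[0,0,0,0,0,1.5]],
])

```text
t: 22.45
position: [0.5323, -0.2384, 0.0428]
orientation: [0.976, -0.216, 0.001, 0.001]
wrist_force: [-0.6, -1.5, 1.3]
width: 0.0225
```

```bash
python3 m.py
```

```text
t 22.45 pos [ 0.5323 -0.2384  0.0428] yaw -24.98 w 0.0225 F [-0.62 -1.5   1.29] M [-0.246  0.259  0.203] q7 -0.222 q5 [-0.438  0.105]
```

```bash
python3 - <<'E'
from h import *
p,d=grab_frame("scene");np.savez("scene5.npz",p=p,d=d)
import jaw;print(jaw.edge(p))
q=np.load("scene4.npz")["p"];g=[cv2.cvtColor(i,cv2.COLOR_RGB2GRAY) for i in(q,p)]
xs=np.arange(10,34,2)
for i in g: print(jaw.prof(i,np.arange(-34,-14),xs,44).astype(int).tolist(), jaw.prof(i,np.arange(20,44),xs,44).astype(int).tolist())
E
python3 m.py
```

```text
(np.float64(-27.75), np.float64(25.0))
[137, 134, 124, 109, 81, 53, 36, 30, 30, 36, 48, 63, 81, 95, 104, 109, 113, 116, 116, 116] [54, 68, 85, 106, 125, 140, 138, 136, 131, 119, 104, 95, 99, 108, 125, 137, 143, 145, 143, 139, 124, 101, 80, 82]
[137, 138, 138, 134, 127, 109, 80, 52, 34, 30, 31, 37, 48, 65, 80, 93, 105, 111, 115, 117] [52, 51, 54, 67, 87, 108, 124, 131, 126, 119, 108, 97, 101, 112, 127, 138, 143, 145, 143, 137, 124, 105, 88, 85]
t 22.5 pos [ 0.5323 -0.2384  0.0428] yaw -25.04 w 0.0226 F [-1.14 -0.53  1.89] M [-0.282  0.278  0.086] q7 -0.223 q5 [-0.695 -0.124]
```

>>> step_arm([
  [[0,0,0,0,0,1.5]],
])

```text
t: 22.6
position: [0.5323, -0.2385, 0.0428]
orientation: [0.973, -0.23, 0.001, 0.001]
wrist_force: [-0.8, -0.2, 0.6]
width: 0.0227
```

```bash
python3 m.py
```

```text
t 22.6 pos [ 0.5323 -0.2385  0.0428] yaw -26.63 w 0.0227 F [-0.77 -0.24  0.62] M [-0.238  0.268  0.177] q7 -0.249 q5 [-0.423  0.216]
```

>>> step_arm([
  [[0,0,0,0,0,1.5]],
])

```text
t: 22.7
position: [0.5324, -0.2385, 0.0428]
orientation: [0.97, -0.244, 0.001, 0.001]
wrist_force: [-0.6, 0.2, 0.8]
width: 0.0225
```

```bash
python3 m.py
```

```text
t 22.7 pos [ 0.5324 -0.2385  0.0428] yaw -28.25 w 0.0225 F [-0.57  0.23  0.84] M [-0.233  0.232  0.224] q7 -0.276 q5 [-0.404  0.047]
```

>>> step_arm([
  [[0,0,0,0,0,1.5]],
])

```text
t: 22.8
position: [0.5324, -0.2385, 0.0428]
orientation: [0.966, -0.258, 0.001, 0.001]
wrist_force: [-0.8, -1.0, 1.4]
width: 0.0224
```

```bash
python3 m.py
```

```text
t 22.8 pos [ 0.5324 -0.2385  0.0428] yaw -29.88 w 0.0224 F [-0.8  -0.97  1.41] M [-0.237  0.261  0.25 ] q7 -0.303 q5 [-0.386  0.031]
```

```bash
python3 - <<'E'
from h import *
import jaw
p,d=grab_frame("scene");np.savez("scene6.npz",p=p,d=d)
q=np.load("scene5.npz")["p"];g=[cv2.cvtColor(i,cv2.COLOR_RGB2GRAY) for i in(q,p)]
print(jaw.edge(p)); xs=np.arange(-30,34,2)
G=[cv2.cvtColor(np.load(f"scene{k}.npz")["p"],cv2.COLOR_RGB2GRAY) for k in(0,4,5,6)]
for i in G: print(jaw.prof(i,np.arange(26,52),xs,44).astype(int).tolist())
E
python3 m.py
```

```text
(np.float64(-27.25), np.float64(25.25))
[84, 81, 80, 80, 81, 83, 91, 102, 115, 125, 130, 131, 129, 124, 112, 96, 81, 78, 89, 107, 119, 128, 130, 130, 125, 116]
[138, 134, 130, 121, 107, 95, 98, 109, 125, 138, 143, 145, 143, 138, 124, 106, 90, 86, 99, 119, 132, 142, 144, 143, 138, 128]
[128, 132, 127, 118, 108, 97, 100, 112, 127, 138, 144, 145, 144, 137, 124, 107, 94, 88, 100, 119, 133, 142, 145, 143, 139, 129]
[120, 133, 132, 127, 113, 99, 97, 104, 119, 132, 142, 145, 145, 142, 134, 120, 103, 94, 101, 119, 132, 141, 145, 144, 139, 129]
t 22.85 pos [ 0.5324 -0.2385  0.0428] yaw -29.94 w 0.0227 F [-0.67 -1.13  1.48] M [-0.237  0.284  0.191] q7 -0.304 q5 [-0.659 -0.184]
```

Torque is up 0.065–0.08 N m and the images show the stop shifted about 0.7 mm, so the clamp force is about 8 N. One more small turn should do it.

>>> step_arm([
  [[0,0,0,0,0,1],[0,0,0,0,0,1]],
])

```text
t: 23.05
position: [0.5324, -0.2385, 0.0428]
orientation: [0.964, -0.267, 0.002, 0.001]
wrist_force: [-1.4, -2.2, 1.5]
width: 0.0228
```

```bash
python3 m.py
python3 - <<'E'
from h import *
import jaw
p,d=grab_frame("scene");np.savez("scene7.npz",p=p,d=d)
xs=np.arange(-30,34,2)
print(jaw.prof(cv2.cvtColor(p,cv2.COLOR_RGB2GRAY),np.arange(26,52),xs,44).astype(int).tolist())
E
python3 m.py
```

```text
t 23.05 pos [ 0.5324 -0.2385  0.0428] yaw -30.98 w 0.0228 F [-1.43 -2.17  1.45] M [-0.24   0.328  0.155] q7 -0.321 q5 [-0.687 -0.307]
[117, 132, 133, 129, 116, 105, 97, 103, 115, 129, 140, 144, 145, 142, 135, 120, 104, 96, 102, 120, 132, 141, 144, 143, 138, 129]
t 23.1 pos [ 0.5324 -0.2385  0.0428] yaw -30.95 w 0.0227 F [-0.73 -1.97  1.41] M [-0.222  0.296  0.141] q7 -0.321 q5 [-0.694 -0.22 ]
```

About 10 N by the torque and the images. Releasing now.

>>> step_arm([
  [[0,0,0,0,0,0],[0,0,0,0,0,0],[0,0,0,0,0,0],[0,0,0,0,0,0],[0,0,0,0,0,0]],
], grip=0.5)

```text
t: 23.6
position: [0.5325, -0.2383, 0.0428]
orientation: [0.964, -0.267, 0.002, 0.001]
wrist_force: [-0.2, -1.0, 0.8]
width: 0.0426
```

>>> step_arm([
  [[0,0,-10,0,0,0],[0,0,-30,0,0,0],[0,0,-70,0,0,0],[0,0,-110,0,0,0],[0,0,-150,0,0,0],[0,50,-150,0,0,0],[0,100,-150,0,0,0],[0,150,-150,0,0,0],[0,150,-150,0,0,0],[0,150,-150,0,0,0]],
])

```text
t: 24.6
position: [0.4541, -0.3679, 0.1934]
orientation: [0.963, -0.269, 0.002, 0.001]
wrist_force: [0.2, 1.6, -0.5]
width: 0.0438
```

```bash
python3 m.py
python3 - <<'E'
from h import *
import jaw
p,d=grab_frame("scene");t,e=grab_frame("top")
xs=np.arange(-30,34,2)
print(jaw.prof(cv2.cvtColor(p,cv2.COLOR_RGB2GRAY),np.arange(26,52),xs,44).astype(int).tolist(),jaw.edge(p))
im=np.zeros((600,800,3),np.uint8)
im[:,:400]=cv2.resize(p[195:291,228:292+0],(400,600),interpolation=cv2.INTER_CUBIC)
im=np.vstack([cv2.resize(p[205:285,210:330],(800,533),interpolation=cv2.INTER_CUBIC)[:300*533//533+0]])
a=cv2.resize(p[205:285,212:332],(450,300),interpolation=cv2.INTER_CUBIC)
s0=np.load("scene0.npz")["p"][205:285,212:332];b=cv2.resize(s0,(450,300),interpolation=cv2.INTER_CUBIC)
c=cv2.resize(t[205:275,335:445],(350,223),interpolation=cv2.INTER_CUBIC)
f=cv2.resize(t,(350,262));im=np.zeros((600,800,3),np.uint8);im[:300,:450]=a;im[300:,:450]=b;im[:223,450:]=c;im[300:562,450:]=f
cv2.imwrite('pics/end.png',cv2.convertScaleAbs(im,alpha=1.5)[...,::-1])
E
```

```text
t 24.6 pos [ 0.4541 -0.3679  0.1934] yaw -31.16 w 0.0438 F [ 0.15  1.59 -0.47] M [ 0.041 -0.058  0.002] q7 0.017 q5 [2.276 0.04 ]
[109, 122, 124, 119, 108, 97, 89, 95, 107, 120, 131, 134, 135, 132, 125, 112, 97, 90, 95, 111, 123, 131, 134, 133, 129, 120] (np.float64(-27.0), np.float64(26.0))
```

View pics/end.png

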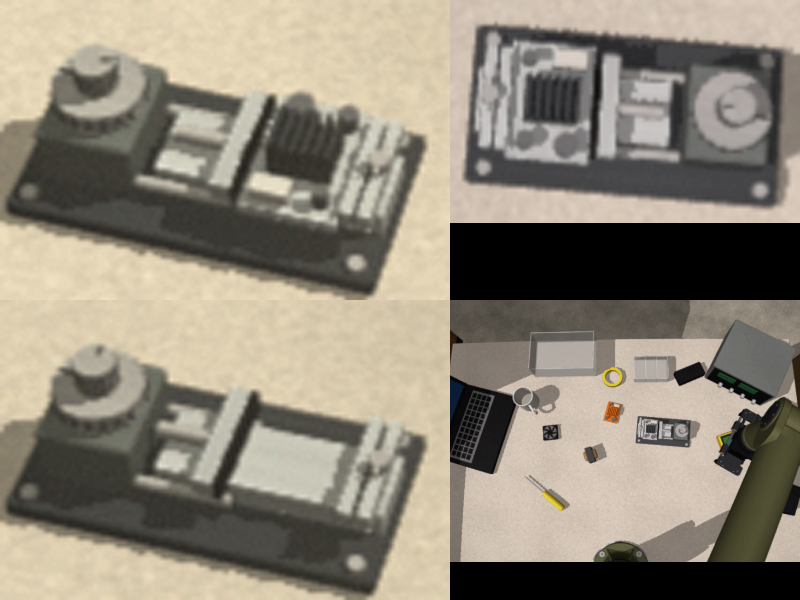

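The module is held between the jaws (top crop 510–595 × 45–160). The knob's mark has turned, the ring looks the same and the other objects are where they were.

```bash
python3 -c "
from cell import *
print(finish_job())"
```

```text
the job is handed in; nothing more can be done
None
```

The power module is flat on the bed and clamped between the driven jaw and the sprung stop at about 10 N. I turned only the inner knob, let go, and handed the job in at about 25 s.

- **First grasp missed:** the fingers closed above the heatsink without touching anything. A light touch on bare bench (about 8 N) showed the real fingertips are about 26 mm higher than the reported TCP. I corrected all heights for that, and the second grasp held.
- **Placing:** I aimed 1 mm from the seat point towards the stop, because the images put the middle of the gap about 1.6 mm that way. The wrist read 5.6 N at touchdown.
- **Knob:** I turned it about 72° clockwise, and the jaw moved 8 mm per rad as expected, so the grip did not slip.
- **Clamping force:** three checks gave somewhat different values.
    - The stop moved about 0.8 mm, which means 9–10 N.
    - The last joint's torque rose about 0.10 N m, which means about 12 N.
    - The wrist moment was too noisy to confirm on its own. It showed about 10 N just before the last 1°, but its final reading, taken at rest, did not show the rise.
- **After letting go:** the stop stayed displaced, and the ring and the other objects looked unmoved in the last picture. I checked the ring by eye only and did not measure its mark.

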